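# Load the test piece under the curing dock's spring cover

## Task

On the curing dock, press the long thumb bar down with one fingertip so that the spring-closed light cover swings up, and keep it held open while the other fingertip pushes the test-piece carrier along its channel, under the cover, until its nose is fully home against the end stop. Then let go of the bar, so that the cover closes over the carrier. Only push the carrier, do not lift it, and leave the other things on the bench where they are.

Things in the scene. Friction and masses are not known exactly. Their poses are not given: they have to be found in the camera images.
- dock: Curing dock, fixed aluminium deck, 265 mm long (x -180 to +85 mm), top 20 mm above the bench. Origin: on the bench, on the channel's centre line, in the plane of the cover's mouth (skirt's front face). x: along the channel into the cover (push direction), within 20 degrees of straight ahead of the robot; y: to the left; z up. Nothing in front of the closed cover is higher than 55 mm.
- end_stop (a point): Face of the dark steel end stop at the channel's far end, at deck height: dock x = +72, y = 0, z = 20 mm. The channel on the deck is straight, 47 mm wide (dock y -23.5 to +23.5) between walls 4 mm thick that rise 10 mm above the deck; it is open at its near end (x = -180) and from above in front of the cover.
- light_cover (a joint): Grey finned light cover and thumb bar, one rigid piece on a hinge shaft: 0 = closed, grows as the bar is pressed and the cover swings up, stop at 1.0 rad. A spring closes it; holding it open takes about 2 to 4 N on the bar. Closed, its skirt bars the carrier; from 0.4 rad up the carrier passes freely.
- hinge (a point): Point on the hinge shaft (8 mm thick, along the dock's x) in the plane of the cover's mouth: dock x = 0, y = -36, z = 40 mm. The cover's roof spans dock x 0 to 75, y -40 to +31 mm, its fins' top 57 mm above the bench when closed (roof about 95 mm at 0.7 rad). Its front skirt is at dock x 0 to 3, y -8 to +24 mm, lower edge 18 mm above the deck.
- bar_mid (a point): Middle of the thumb bar's upper face (moves with it): ribbed dark steel plate 170 mm long (dock x -180 to -10), 46 mm wide (dock y -48 to -92), right of the shaft. Closed, it rises away from the shaft by 0.21 rad; this point is 49 mm above the bench. It turns alike wherever pressed along its length: a fingertip at dock y -76 mm, 25 mm above the bench, gives about 0.7 rad. Free space below it.
- carrier: Loose grey carrier, about 0.18 kg, on the deck in the channel, before the cover. Origin: centre of its underside; x along the dock's x. 90 mm long: body 60 long, 43 wide, 26 high (nose at x = +45, white plate on top) and lower tail 30 long, 40 wide, 15 high (end face at x = -45, to be pushed). Home: origin at dock x = +27; the tail then sticks out 18 mm below the closed skirt, 3 mm clear.
- big_carrier: Bystander, loose: a grey flat block 100 x 70 x 22 mm, too wide for the dock; origin: centre of its underside
- tape_roll: Bystander, loose: paper tape roll lying flat, 100 mm across, 24 mm high; origin: centre of its underside
- sanding_block: Bystander, loose: wooden hand sanding block 120 x 55 x 32 mm; origin: centre of its underside
- mixing_cup: Bystander, loose: white plastic cup, 72 mm across, 75 mm high; origin: centre of its underside
- hardener: Bystander, loose: white plastic bottle, 56 mm across, 110 mm high; origin: centre of its underside
- filler_knife: Bystander, loose: filler knife lying flat; origin: the middle of the tool, on the bench
- paint_tin: Bystander, loose: steel tin, 84 mm across, 100 mm high; origin: centre of its underside

How it is judged:
On the way, in this order (a step that is already met when the one before it is completed fails the run):
1. the bar is pressed by the fingers and the cover is open (over 0.3 rad) while the carrier is not yet more than 25 mm under it (value of joint light_cover above 0.3 rad and contact force between the fingers and light_cover above 0.3 N and x of carrier in the frame of dock below -0.02 m), for 0.1 s.
2. the carrier comes home (origin beyond dock x = 23 mm) while the fingers still hold the cover open (over 0.3 rad) (x of carrier in the frame of dock above 0.023 m and z of carrier in the frame of dock below 0.024 m and value of joint light_cover above 0.3 rad and contact force between the fingers and light_cover above 0.3 N), for 0.1 s.
At the end, for the whole second after the job is handed in: the carrier lies on the deck within 4 mm of the end stop (origin beyond dock x = 23 mm), at rest, with the cover closed over it (joint below 0.05 rad) (x of carrier in the frame of dock above 0.023 m and z of carrier in the frame of dock below 0.024 m and value of joint light_cover below 0.05 rad and linear speed of carrier below 0.01 m/s); the robot touches nothing.
It fails at once if the carrier is lifted (over 8 mm off the deck) or tipped (over 0.2 rad) (z of carrier in the frame of dock above 0.028 m or angle between carrier's own z axis and vertical above 0.2 rad).
It fails at once if a bystander is moved by more than 20 mm (distance of any of big_carrier, tape_roll, sanding_block, mixing_cup, hardener, filler_knife, paint_tin from where it was at the start of the episode above 0.02 m).
It also fails if it takes over 38 s, if anything falls off the work surface, if the arm or the gripper's body presses on something with over 40 N, if the wrist force passes 120 N, or if a joint passes its speed limit or range.

## Robot

A 7-joint arm with a two-finger parallel gripper is mounted at the origin on the work surface. World frame = base frame: x ahead of the robot, y to its left, z up, the work surface at z = 0. Lengths are in m, angles in rad, forces in N, time in s.
With the tool pointing down it reaches from about 0.35 to 0.9 m from the base axis. Payload 7.2 kg.
Tool frame: the origin (TCP) lies between the finger pads; the fingertips stand 22 mm ahead of it and the grasp point (between the pads) lies 3 mm ahead of it; z points along the fingers, x is the direction in which the jaws open and shut, and the axes are right-handed (so a half turn about z gives the same grasp; the last joint's range is limited). The gripper opens to 85 mm and grips with 20 to 120 N. Pads are 22 mm wide; open, the fingers measure 114 mm over their backs; the gripper's body (76 mm by 85 mm) begins 54 mm behind the grasp point. The pads swing forward as they close: fully open they stand 13 mm farther back than shut.
Start: joints at [1.275, 0.411, -0.013, 1.596, 0.006, 1.134, -0.082], TCP at [0.141, -0.609, 0.214] pointing down, gripper open.
Joint ranges: [-2.95, 2.95], [-0.29, 1.99], [-1.47, 1.44], [0.14, 2.54], [-1.03, 4.17], [0.13, 1.85], [-2.86, 2.86]. Speed limits (rad/s): [2.39, 2.39, 3.01, 3.01, 3.14, 3.14, 3.14].

## Interface

Orientations are given as a unit quaternion [x, y, z, w].
In Python, from cell import bot gives the robot as it stands. The module is installed in compiled form; this text tells all that it offers.
- The arm moves only by the tool drive_tool, never from a script. Its argument "moves" is text: rows parted by semicolons, each of 4 numbers parted by spaces: the shift along the tool's x, y, z in cm, then the turn about the tool's z in rad. In form: dx dy dz twist; .... A call has 1 to 10 rows; each row shifts and turns the commanded pose from where the row before left it, along the tool's axes as they then stand; what a row does not reach is not made up. A row lasts 1/12 s, in which the tool goes at most 41.7 mm and 7.16 degrees, less where a joint would pass 70% of its speed; a pose out of reach is approached as far as the arm can. A call with a gripper value outside its range is refused whole. "hand" is the opening, from 0 (shut) to 1 (fully open), set as the call begins (left out, the last holds). The fingers move at their own pace and stop on an object; "newtons" is the grip in N (left out, the last holds). Time passes only in rows, so rows that do not move let the fingers close. It gives the time, the measured TCP pose, the force and the opening at its end, in the units of the state.
- bot.get_obs(): the state, without advancing time (a new reading comes with each control period).
- bot.read_camera(name): name is "side" or "top"; returns a dict with "frame" (384x512x3 uint8, blue, green, red), "depth" (384x512 float32, m along the optical axis (not along the pixel's ray), 0 where there is no reading), "camera_matrix" (3x3 intrinsics, pixels), "k1" (the pictures are not rectified: a ray, as slopes to the right and down, at radius r is drawn at 1 + k1 r^2 times it, then the intrinsics apply), "extrinsics" (4x4, takes a point from camera to world coordinates). Camera axes: x right, y down, z forward; pixel columns grow to the right and rows downward; lengths in m; the calibration is good to about 2 mm. A picture is of the moment at which its call begins.
- bot.close_job(): hands the job in, once; it reports no verdict.
Trained networks look in a picture, given as the dict that the camera call returned (one of the last four; its "shot" number tells which), for a name from the list of things; names that differ only in an ending like _2 or _b are one class to them, and where a whole thing is asked for, a point or a joint stands for the part that bears it (a point fixed in the world has none). Each returns a list of dicts, best first, with "p" (0 to 1); they miss things now and then, are a little off and sometimes report something else, mostly with a low value. They report only what shows in the picture. A call takes as long as a camera call.
- bot.recognise(target, picture): "xyz" ([x, y, z] in m, in world coordinates, good to about 4 mm: the middle of the surface that is visible of it).
- bot.cut_out(target, picture): "region" (384x512 bool, what is visible of it).
- bot.place_of(target, picture): "xyz" ([x, y, z] in m, in world coordinates, good to about 4 mm: a listed point, or the origin of a listed thing).
The state is a dict: "t": time; "joint_pos": joint angles; "dq": joint speeds; "joint_torque": joint torques, N m; "ee_pos": TCP position; "tool_rot": TCP orientation; "contact_force": force on the tool from outside, world axes, zero at the start; "torque": the same for the moment, N m; "finger_gap": finger opening in m.
Only numpy, scipy, OpenCV 4.12 (cv2) and the standard library are available. Lean on these libraries where they do the work, as an engineer would, in place of code of your own. Each camera call takes 0.05 s, during which the arm holds its last target.

## Working session

There is one attempt and no reset: what is moved stays moved. The work goes in short steps, Python scripts to look and compute and a tool call to move; the robot and the scene stay as the last step left them, time stands still between calls to the robot, and variables do not carry over. Pictures are saved under pics/ and viewed, and the job is handed in when it is done.

Besides the shell and the picture viewer there is one more tool, called after ">>>" by a JSON object that holds its "name" and its "arguments", one argument or row to a line. drive_tool: Moves the arm, as the interface text tells. Its arguments: {"type":"object","properties":{"moves":{"type":"string"},"hand":{"type":"number"},"newtons":{"type":"number"}},"required":["moves"]}

```bash
mkdir -p pics; ls; cat > look.py <<'E'
from cell import bot
import cv2,numpy as np
def shot(name,fn):
    p=bot.read_camera(name); cv2.imwrite('pics/'+fn,p['frame']); return p
E
python3 - <<'E'
from look import *
o=bot.get_obs(); print({k:np.round(v,3) for k,v in o.items()})
for c in ['top','side']:
    p=shot(c,c+'0.png'); print(c,p['extrinsics'].round(3).tolist())
    for t in ['hinge','bar_mid','end_stop','carrier','dock','light_cover']:
        try:
            r=bot.place_of(t,p) if t!='light_cover' else bot.recognise(t,p)
            print(t,[(np.round(q['xyz'],4).tolist(),round(q['p'],2)) for q in r[:2]])
        except Exception as e: print(t,e)
E
```

```text
pics
{'t': np.float64(0.0), 'joint_pos': array([ 1.275,  0.412, -0.013,  1.597,  0.006,  1.134, -0.082]), 'dq': array([-0.   ,  0.   ,  0.   , -0.   ,  0.   , -0.   , -0.002]), 'joint_torque': array([ 0.0000e+00, -6.0062e+01,  6.8200e-01, -2.9941e+01,  1.4000e-02,
        1.1000e-02, -0.0000e+00]), 'ee_pos': array([ 0.141, -0.608,  0.213]), 'tool_rot': array([ 0.783, -0.622, -0.001, -0.   ]), 'contact_force': array([-0.093,  1.422, -0.029]), 'torque': array([ 0.015,  0.001, -0.045]), 'finger_gap': np.float64(0.085)}
top [[-0.015, -0.997, 0.072, 0.545], [-1.0, 0.014, -0.009, 0.013], [0.008, -0.073, -0.997, 0.965], [0.0, 0.0, 0.0, 1.0]]
hinge [([0.5801, -0.1276, 0.043], 0.68)]
bar_mid [([0.6302, -0.2899, -0.0005], 0.32)]
end_stop [([0.6598, -0.1195, 0.0212], 0.72), ([0.4715, -0.3907, -0.0043], 0.59)]
carrier [([0.505, -0.0735, 0.019], 0.74), ([0.58, -0.1319, 0.0387], 0.4)]
dock [([0.5859, -0.0935, -0.0001], 0.73), ([0.4335, -0.2413, 0.0019], 0.36)]
light_cover [([0.5262, -0.123, 0.0529], 0.79)]
side [[0.919, -0.267, 0.291, 0.286], [-0.394, -0.644, 0.655, -0.727], [0.013, -0.717, -0.697, 0.836], [0.0, 0.0, 0.0, 1.0]]
hinge [([0.5804, -0.1286, 0.0386], 0.56)]
bar_mid [([0.4735, -0.1405, 0.0483], 0.74)]
end_stop [([0.6586, -0.1171, 0.0263], 0.75)]
carrier [([0.5083, -0.0771, 0.02], 0.97), ([0.6323, 0.1612, 0.0016], 0.2)]
dock [([0.5856, -0.1011, -0.0058], 0.8), ([0.5044, 0.056, 0.0033], 0.17)]
light_cover [([0.5241, -0.1294, 0.0516], 0.74)]
```

View pics/top0.png

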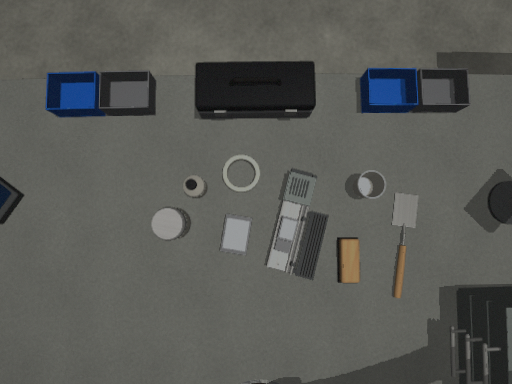

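View pics/side0.png

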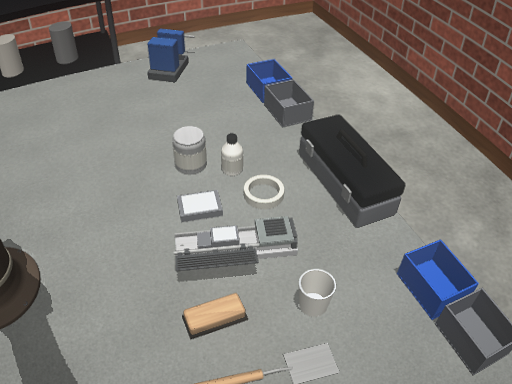

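```bash
cat >> look.py <<'E'
def cloud(p):
    K=p['camera_matrix'];d=p['depth'];h,w=d.shape
    u,v=np.meshgrid(np.arange(w),np.arange(h))
    pts=np.stack([u,v],-1).reshape(-1,1,2).astype(float)
    xy=cv2.undistortPoints(pts,K,np.array([p['k1'],0,0,0,0.])).reshape(h,w,2)
    P=np.dstack([xy*d[...,None],d])
    E=p['extrinsics']; W=P@E[:3,:3].T+E[:3,3]; W[d==0]=np.nan
    return W
E
python3 - <<'E'
from look import *
from scipy.optimize import least_squares
D={'hinge':(0,-36),'end_stop':(72,0),'bar_mid':(-95,-70),'dock':(0,0),'carrier':None}
obs=[]
for i in range(2):
  for c in ['top','side']:
    p=bot.read_camera(c)
    for t in D:
        for q in bot.place_of(t,p)[:1]:
            if q['p']>.5: obs.append((t,np.array(q['xyz'])))
    if i==0:
        np.savez('s_'+c,W=cloud(p),f=p['frame'])
        for t in ['dock','light_cover','carrier']:
            r=bot.cut_out(t,p)
            if r:
                np.save(f'm_{c}_{t}',r[0]['region']); print(c,t,r[0]['p'],r[0]['region'].sum())
for o in obs: print(o[0],o[1].round(4))
def R(a): return np.array([[np.cos(a),-np.sin(a)],[np.sin(a),np.cos(a)]])
def f(x):
    r=[]
    for t,w in obs:
        dk=np.array(D[t])/1000 if D[t] else np.array([x[3],0])
        r+=list((w[:2]-x[:2]-R(x[2])@dk)*1000)
    return r
s=least_squares(f,[.585,-.09,-.2,-.08],loss='soft_l1',f_scale=4); print(s.x.round(4)); print(np.round(f(s.x),1).reshape(-1,2).tolist())
# refine: bar edge geometry from points in dock frame
x=s.x
for c in ['top','side']:
    W=np.load(f's_{c}.npz')['W'].reshape(-1,3); W=W[np.isfinite(W[:,0])]
    d=(W[:,:2]-x[:2])@R(x[2]); 
    m=(d[:,0]>-.2)&(d[:,0]<.1)&(d[:,1]>-.11)&(d[:,1]<.05)
    q=np.c_[d[m],W[m,2]]*1000
    b=(q[:,0]>-150)&(q[:,0]<-30)
    for y in range(-108,48,4):
        k=b&(abs(q[:,1]-y)<2)
        if k.sum(): print(c,y,k.sum(),np.percentile(q[k,2],[10,50,90]).round(0),end=' | ')
    print()
    for X in range(-196,96,6):
        k=(abs(q[:,0]-X)<3)&(abs(q[:,1])<10)
        if k.sum(): print(X,np.median(q[k,2]).round(0),end=' | ')
    print()
from scipy.spatial.transform import Rotation
print(Rotation.from_quat(bot.get_obs()['tool_rot']).as_matrix().round(3))
E
```

```text
top dock 0.7 3515
top light_cover 0.6 1003
top carrier 0.88 618
side dock 0.64 4242
side light_cover 0.56 2410
side carrier 0.92 759
hinge [ 0.5778 -0.1289  0.0385]
end_stop [ 0.6577 -0.1155  0.0185]
bar_mid [ 0.4745 -0.1395  0.0467]
dock [ 0.5881 -0.0959  0.002 ]
carrier [ 0.5051 -0.0755  0.0199]
hinge [ 0.5804 -0.1281  0.0405]
end_stop [ 0.4721 -0.1394  0.0473]
bar_mid [ 0.4744 -0.1373  0.0451]
dock [ 0.5869 -0.0987 -0.0044]
carrier [ 0.5085 -0.0749  0.0179]
hinge [ 0.5791 -0.1276  0.0397]
end_stop [ 0.6587 -0.1235  0.0182]
bar_mid [ 0.4752 -0.1378  0.0508]
dock [ 0.472  -0.3924 -0.0021]
carrier [ 0.5036 -0.0789  0.019 ]
hinge [ 0.5823 -0.1289  0.0424]
end_stop [ 0.6608 -0.1158  0.0221]
bar_mid [ 0.4695 -0.1374  0.0488]
dock [ 0.5873 -0.1003 -0.0013]
carrier [ 0.5084 -0.0744  0.0194]
[ 0.587  -0.0979 -0.2853 -0.0835]
[[0.9, 3.5], [1.6, 2.6], [-1.6, -1.2], [1.1, 2.0], [-1.8, -1.1], [3.5, 4.3], [-184.0, -21.3], [-1.7, 1.0], [-0.1, -0.8], [1.6, -0.5], [2.2, 4.8], [2.6, -5.4], [-0.9, 0.5], [-115.0, -294.5], [-3.3, -4.5], [5.4, 3.5], [4.7, 2.3], [-6.6, 0.9], [0.3, -2.4], [1.5, -0.0]]
to
[... 2436 characters left out ...]
. 48.] | side 20 50 [19. 34. 46.] | side 24 52 [20. 26. 31.] | side 28 17 [20. 28. 30.] | 
-196 0.0 | -190 -0.0 | -184 18.0 | -178 19.0 | -172 19.0 | -166 20.0 | -160 19.0 | -154 20.0 | -148 20.0 | -142 19.0 | -136 20.0 | -130 35.0 | -124 35.0 | -118 35.0 | -112 34.0 | -106 35.0 | -100 45.0 | -94 46.0 | -88 46.0 | -82 46.0 | -76 47.0 | -70 46.0 | -64 46.0 | -58 47.0 | -52 47.0 | -46 46.0 | -40 20.0 | -34 20.0 | -28 20.0 | -22 19.0 | -16 20.0 | -10 20.0 | -4 21.0 | 2 49.0 | 8 51.0 | 14 51.0 | 20 56.0 | 26 55.0 | 32 55.0 | 38 55.0 | 44 55.0 | 50 55.0 | 56 54.0 | 62 52.0 | 68 51.0 | 74 49.0 | 80 46.0 | 86 46.0 | 92 -0.0 | 
[[ 0.226 -0.974  0.   ]
 [-0.974 -0.226 -0.   ]
 [ 0.    -0.    -1.   ]]
```

```bash
python3 - <<'E'
from look import *
x=np.array([.587,-.0979,-.2853])
c,s=np.cos(x[2]),np.sin(x[2]); R=np.array([[c,-s],[s,c]])
for cam in ['top','side']:
    W=np.load(f's_{cam}.npz')['W'].reshape(-1,3); W=W[np.isfinite(W[:,0])]
    d=(W[:,:2]-x[:2])@R; q=np.c_[d,W[:,2]]*1000
    def edge(sel,xs,lab):
        o=[]
        for X in xs:
            k=sel&(abs(q[:,0]-X)<5)
            o.append((X,np.percentile(q[k,1],[3,97]).round(1).tolist()) if k.sum()>5 else None)
        print(cam,lab,o)
    edge((q[:,2]>43)&(q[:,2]<60)&(q[:,1]<-45)&(q[:,1]>-110),range(-170,-10,30),'bar')
    edge((q[:,2]>42)&(q[:,2]<51)&(q[:,1]>-26)&(q[:,1]<30),range(-95,-40,15),'body')
    edge((q[:,2]>12)&(q[:,2]<24)&(q[:,1]>5)&(q[:,1]<45),range(-170,-130,10),'deckL')
    edge((q[:,2]>26)&(q[:,2]<33)&(q[:,1]>10)&(q[:,1]<45),range(-170,-5,20),'wallL')
    edge((q[:,2]>26)&(q[:,2]<33)&(q[:,1]<-10)&(q[:,1]>-33),range(-170,-5,20),'wallR')
    k=(q[:,2]>45)&(abs(q[:,1])<15)&(q[:,0]<-10)&(q[:,0]>-150); print('body x',np.percentile(q[k,0],[1,99]))
    k=(q[:,2]>31)&(q[:,2]<39)&(abs(q[:,1])<15)&(q[:,0]<-10)&(q[:,0]>-150); print('tail x',np.percentile(q[k,0],[2,98]))
    k=(q[:,2]>44)&(q[:,1]<-55)&(q[:,1]>-90)&(q[:,0]>-220)&(q[:,0]<20); print('bar x',np.percentile(q[k,0],[1,99]))
E
```

```text
top bar [(-170, [-94.6, -47.0]), (-140, [-94.2, -52.9]), (-110, [-92.8, -51.0]), (-80, [-93.0, -52.4]), (-50, [-92.3, -50.5]), (-20, [-91.8, -48.0])]
top body [(-95, [-22.4, 17.8]), (-80, [-22.1, 18.3]), (-65, [-21.7, 18.4]), (-50, [-21.6, 18.4])]
top deckL [(-170, [6.1, 21.7]), (-160, [5.5, 24.8]), (-150, [6.1, 25.2]), (-140, [6.3, 22.2])]
top wallL [(-170, [20.9, 24.4]), (-150, [21.4, 24.8]), (-130, [18.0, 25.2]), None, None, (-70, [20.3, 26.3]), (-50, [20.6, 26.4]), (-30, [23.8, 26.7]), (-10, [23.4, 27.2])]
top wallR [None, (-150, [-32.8, -26.4]), (-130, [-29.1, -26.1]), None, None, None, None, (-30, [-29.9, -24.5]), (-10, [-27.4, -23.7])]
body x [-99.69625834 -41.55948495]
tail x [-130.09785016 -101.59754006]
bar x [-176.86028215  -10.41546658]
side bar [(-170, [-94.6, -49.2]), (-140, [-94.2, -51.5]), (-110, [-93.5, -51.4]), (-80, [-92.3, -50.2]), (-50, [-92.2, -51.3]), (-20, [-91.6, -47.8])]
side body [(-95, [-21.7, 19.0]), (-80, [-23.1, 18.6]), (-65, [-22.7, 17.6]), (-50, [-23.1, 20.3])]
side deckL [(-170, [5.4, 23.7]), (-160, [6.2, 22.9]), (-150, [6.3, 23.4]), (-140, [6.3, 24.1])]
side wallL [(-170, [19.7, 24.6]), (-150, [21.1, 25.4]), (-130, [12.8, 27.0]), (-110, [21.7, 26.0]), None, None, None, (-30, [22.8, 27.7]), (-10, [23.4, 29.6])]
side wallR [None, None, None, None, (-90, [-22.9, -21.7]), (-70, [-22.2, -20.2]), (-50, [-22.8, -20.2]), None, None]
body x [-101.52976783  -42.89575304]
tail x [-131.88504209 -103.05050713]
bar x [-177.39924721  -11.88141963]
```

>>> {"name": "drive_tool", "arguments": {
  "moves": "0 0 0 0.085; 0 0 0 0.085; 0 0 0 0.085; 0 0 0 0.085; 0 0 0 0.085; 0 0 0 0.085",
  "hand": 0.72
}}

```text
t: 2.7
ee_pos: [0.1411, -0.6088, 0.2143]
tool_rot: [-0.599, 0.801, -0.0, 0.0]
contact_force: [-0.2, 0.6, -0.0]
finger_gap: 0.0614
```

>>> {"name": "drive_tool", "arguments": {
  "moves": "-3.8 -0.97 0 -0.02; -3.8 -0.97 0 0; -3.8 -0.97 0 0; -3.8 -0.97 0 0; -3.8 -0.97 0 0; -3.8 -0.97 0 0; -3.8 -0.97 0 0; -3.8 -0.97 0 0; -3.8 -0.97 0 0; -3.8 -0.97 0 0"
}}

```text
t: 3.53
ee_pos: [0.3346, -0.2657, 0.2147]
tool_rot: [-0.609, 0.794, -0.001, 0.0]
contact_force: [1.5, -0.9, -1.3]
finger_gap: 0.0616
```

>>> {"name": "drive_tool", "arguments": {
  "moves": "-3.8 -0.97 0 0; -3.8 -0.97 0 0; -3.8 -0.97 0 0; -3.8 -0.97 0 0; -3.8 -0.97 -2 0; 0 0 -0 0;0 0 0 0; 0 0 0 0"
}}

```text
t: 4.2
ee_pos: [0.4288, -0.0987, 0.2332]
tool_rot: [-0.609, 0.793, -0.0, -0.0]
contact_force: [-0.3, -0.7, -0.2]
finger_gap: 0.0614
```

```bash
cat >> look.py <<'E'
O=np.array([.587,-.098]); YAW=-.267
Rd=np.array([[np.cos(YAW),-np.sin(YAW)],[np.sin(YAW),np.cos(YAW)]])
def dk(w): return np.r_[Rd.T@(np.array(w[:2])-O),w[2]]*1000
def st():
    from scipy.spatial.transform import Rotation
    o=bot.get_obs(); M=Rotation.from_quat(o['tool_rot']).as_matrix()
    a=np.arctan2(M[1,0],M[0,0])
    print('t',o['t'],'dock',dk(o['ee_pos']).round(1),'F',np.round(o['contact_force'],1),'gap',o['finger_gap'],'yaw err',np.round(a-YAW+np.pi/2,3),'q',o['joint_pos'].round(2),'tilt',M[:,2].round(3))
E
python3 -c "
from look import *
st()"
```

```text
t 4.2 dock [-152.4  -42.4  233.2] F [-0.3 -0.7 -0.2] gap 0.06141634273415152 yaw err 0.005 q [ 0.45  0.1  -0.36  1.97  0.04  1.08 -1.76] tilt [-0.    -0.001 -1.   ]
```

>>> {"name": "drive_tool", "arguments": {
  "moves": "-0.44 -0.34 2.5 -0.005; 0 0 2.5 0; 0 0 2.5 0; 0 0 2.5 0; 0 0 2 0; 0 0 1 0; 0 0 0 0; 0 0 0 0"
}}

```text
t: 4.87
ee_pos: [0.4331, -0.0957, 0.1033]
tool_rot: [-0.61, 0.792, 0.0, -0.0]
contact_force: [-0.3, -0.7, 0.2]
finger_gap: 0.0615
```

```bash
python3 - <<'E'
from look import *
st()
for c in ['side','top']:
    p=shot(c,c+'1.png'); W=cloud(p)
    if c=='side':
        big=cv2.resize(p['frame'][170:330,130:350],None,fx=3.5,fy=3.5); cv2.imwrite('pics/side1b.png',big)
    w=W.reshape(-1,3); w=w[np.isfinite(w[:,0])]
    d=np.c_[(w[:,:2]-O)@Rd,w[:,2]]*1000
    k=(d[:,0]>-190)&(d[:,0]<-110)&(d[:,1]>-110)&(d[:,1]<40)&(d[:,2]>56)
    q=d[k]
    if c=='side':
        for z in range(56,130,4):
            j=abs(q[:,2]-z)<2
            if j.sum():
                for lo,hi in((-110,-45),(-45,40)):
                    m=j&(q[:,1]>lo)&(q[:,1]<hi)
                    if m.sum(): print(z,m.sum(),q[m].min(0).round(0)[:2],q[m].max(0).round(0)[:2])
E
```

```text
t 4.8667 dock [-149.1  -38.4  103.3] F [-0.3 -0.7  0.2] gap 0.06154862179602222 yaw err 0.008 q [ 0.41  0.27 -0.35  2.12  0.13  0.77 -1.85] tilt [-0.001  0.    -1.   ]
56 1 [-136.  -89.] [-136.  -89.]
124 1 [-142.  -72.] [-142.  -72.]
128 6 [-160.  -77.] [-140.  -74.]
```

View pics/side1b.png

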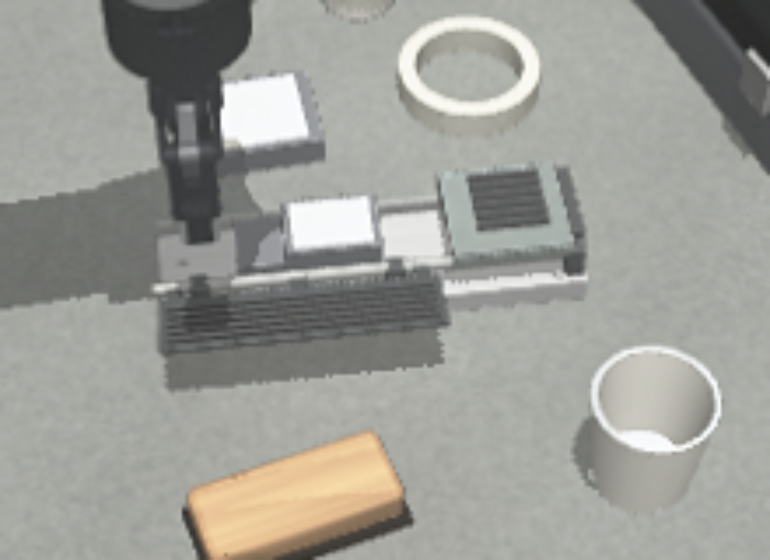

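```bash
python3 - <<'E'
from look import *
p=shot('side','side2.png')
E=np.linalg.inv(p['extrinsics'])
def proj(d):
    w=np.r_[Rd@(np.array(d[:2])/1000)+O,d[2]/1000]; c=E[:3,:3]@w+E[:3,3]
    r=cv2.fisheye if 0 else None
    return cv2.projectPoints(c.reshape(1,1,3),np.zeros(3),np.zeros(3),p['camera_matrix'],np.array([p['k1'],0,0,0,0.]))[0].ravel(), c[2]
for d in [(-149,-76,78),(-149,0,78),(-149,-76,90),(-149,0,90),(-149,-38,150)]:
    u,z=proj(d); print(d,u.round(1),'crop',((u-[130,170])*3.5).round(0),'z',z.round(3))
D=p['depth']
for r in range(180,270,4): print(r,D[r,178:200:3].round(3), p['frame'][r,178:200:3].mean(-1).round(0))
big=cv2.resize(p['frame'][150:280,140:240],None,fx=6,fy=6,interpolation=cv2.INTER_CUBIC); big=np.clip(big.astype(float)*2,0,255).astype(np.uint8); cv2.imwrite('pics/side2b.png',big[:600*6//6][:600,:])
E
```

```text
(-149, -76, 78) [189.6 254.7] crop [208. 296.] z 0.958
(-149, 0, 78) [187.6 226.6] crop [202. 198.] z 1.012
(-149, -76, 90) [189.1 250.9] crop [207. 283.] z 0.95
(-149, 0, 90) [187.2 222.8] crop [200. 185.] z 1.004
(-149, -38, 150) [185.7 216.4] crop [195. 162.] z 0.935
180 [0.815 0.817 0.819 0.821 0.828 0.831 0.838 0.848] [58. 59. 57. 59. 59. 61. 61. 59.]
184 [0.828 0.825 0.827 0.828 0.834 0.836 0.842 1.22 ] [ 60.  60.  60.  61.  61.  61.  61. 105.]
188 [0.832 0.835 0.833 0.836 0.841 0.842 1.21  1.208] [ 60.  61.  60.  61.  60.  57. 160. 166.]
192 [0.837 0.837 0.839 0.842 0.87  0.871 1.166 1.171] [ 61.  61.  61.  62.  64.  93. 160. 156.]
196 [0.845 0.845 0.843 0.849 0.869 0.873 1.156 1.157] [ 62.  61.  62.  65.  64.  48. 249. 248.]
200 [0.849 0.853 0.852 0.85  0.874 1.147 1.146 1.149] [ 67. 149. 144.  69.  87. 124. 249. 248.]
204 [0.858 0.845 0.848 0.855 0.96  0.88  1.137 1.138] [ 67. 124. 129.  60.  90. 165. 249. 248.]
208 [1.159 0.838 0.839 0.963 0.894 0.883 1.128 1.129] [132.  88. 130.  61.  59.  83. 231. 249.]
212 [0.833 0.832 0.834 0.834 0.834 0.883 1.119 1.119] [ 89. 112. 166.
[... 662 characters left out ...]
5. 157. 157. 155. 158. 107.]
244 [1.05  1.051 1.052 1.055 1.052 1.054 1.054 1.033] [152. 139. 153. 155. 156. 155. 158. 107.]
248 [1.042 1.049 1.048 1.044 1.049 1.046 1.051 1.016] [153. 154. 140. 116. 159. 157. 140. 113.]
252 [1.01  1.013 1.009 1.009 1.012 1.01  1.013 1.037] [184. 135.  92.  85. 112. 111. 106. 114.]
256 [0.995 0.998 0.998 0.999 0.996 1.001 0.998 0.994] [104. 106.  76.  79.  79.  79.  95.  84.]
260 [0.987 0.986 0.983 0.    0.987 0.984 0.986 0.982] [ 92.  79.  53.  61.  68.  78. 100.  94.]
264 [0.973 0.977 0.976 0.975 0.978 0.971 0.978 0.974] [103. 104.  85.  74.  64.  78.  90. 107.]
268 [0.966 0.966 0.966 0.966 0.966 0.966 0.967 0.965] [ 90. 106. 107. 102. 112. 107.  93.  78.]
```

View pics/side2b.png

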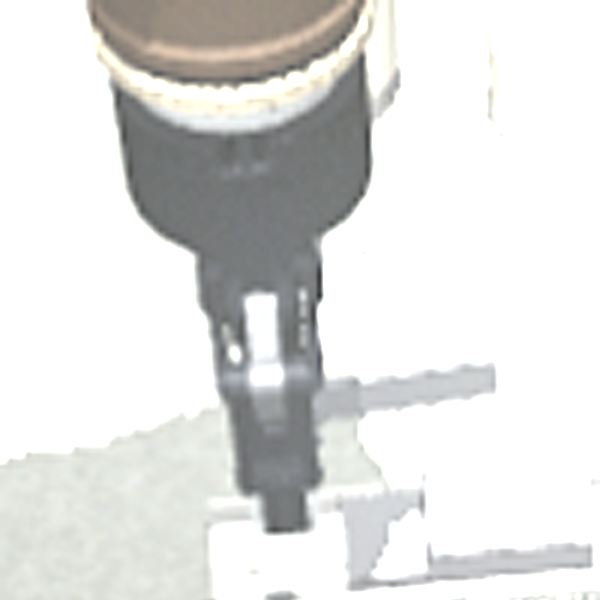

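```bash
python3 - <<'E'
from look import *
p=bot.read_camera('side'); W=cloud(p)
for r in range(208,241,2): print(r,[dk(W[r,c]).round(0).tolist() for c in (182,186,190)])
p=bot.read_camera('top'); W=cloud(p); cv2.imwrite('pics/top2b.png',cv2.resize(p['frame'][150:300,230:360],None,fx=4,fy=4))
E
```

```text
208 [[-152.0, -92.0, 230.0], [-145.0, -94.0, 231.0], [-139.0, -58.0, 193.0]]
210 [[-152.0, -99.0, 231.0], [-145.0, -99.0, 231.0], [-138.0, -100.0, 231.0]]
212 [[-152.0, -103.0, 230.0], [-145.0, -104.0, 231.0], [-138.0, -104.0, 230.0]]
214 [[-152.0, -105.0, 228.0], [-146.0, -105.0, 227.0], [-139.0, -105.0, 226.0]]
216 [[-153.0, -104.0, 222.0], [-146.0, -104.0, 220.0], [-139.0, -104.0, 220.0]]
218 [[-153.0, -105.0, 218.0], [-146.0, -103.0, 215.0], [-139.0, -104.0, 215.0]]
220 [[-154.0, -101.0, 208.0], [-147.0, -102.0, 208.0], [-140.0, -105.0, 211.0]]
222 [[-154.0, -105.0, 207.0], [-147.0, -101.0, 202.0], [-140.0, -103.0, 204.0]]
224 [[-155.0, -103.0, 201.0], [-148.0, -102.0, 198.0], [-141.0, -103.0, 198.0]]
226 [[-156.0, -93.0, 184.0], [-148.0, -95.0, 185.0], [-141.0, -101.0, 191.0]]
228 [[-156.0, -97.0, 183.0], [-149.0, -97.0, 182.0], [-142.0, -96.0, 180.0]]
230 [[-156.0, -98.0, 178.0], [-149.0, -99.0, 178.0], [-142.0, -99.0, 177.0]]
232 [[-158.0, -73.0, 145.0], [-150.0, -83.0, 155.0], [-143.0, -81.0, 152.0]]
234 [[-159.0, -74.0, 140.0], [-151.0, -78.0, 144.0], [-143.0, -81.0, 147.0]]
236 [[-159.0, -75.0, 136.0], [-151.0, -79.0, 139.0], [nan, nan, nan]]
238 [[-160.0, -76.0, 130.0], [-152.0, -80.0, 135.0], [-144.0, -77.0, 129.0]]
240 [[-165.0, 12.0, 23.0], [-156.0, 13.0, 21.0], [-148.0, 12.0, 20.0]]
```

View pics/top2b.png

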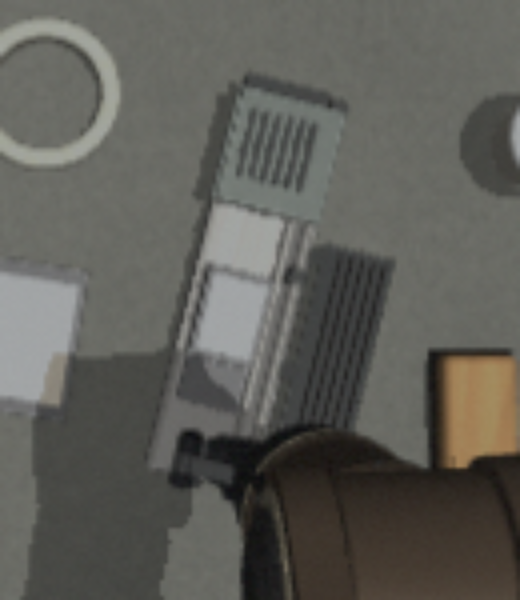

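```bash
python3 - <<'E'
from look import *
p=bot.read_camera('top'); W=cloud(p)
for r in range(258,272,2): print(r,[dk(W[r,c]).round(0).tolist() for c in range(272,294,3)])
st()
E
```

```text
258 [[-156.0, 17.0, 21.0], [-137.0, 27.0, 212.0], [-137.0, 19.0, 194.0], [-150.0, -6.0, 20.0], [-139.0, -1.0, 130.0], [-146.0, -22.0, 17.0], [-144.0, -29.0, 22.0], [-140.0, -33.0, 43.0]]
260 [[-161.0, 16.0, 21.0], [-139.0, 28.0, 232.0], [-137.0, 22.0, 231.0], [-137.0, 15.0, 221.0], [-139.0, 4.0, 180.0], [-137.0, -1.0, 188.0], [-134.0, -6.0, 200.0], [-132.0, -11.0, 209.0]]
262 [[-166.0, 14.0, 18.0], [-143.0, 27.0, 233.0], [-141.0, 21.0, 233.0], [-141.0, 14.0, 220.0], [-143.0, 3.0, 181.0], [-141.0, -2.0, 190.0], [-138.0, -7.0, 199.0], [-132.0, -5.0, 257.0]]
264 [[-171.0, 13.0, 23.0], [-147.0, 26.0, 233.0], [-145.0, 20.0, 231.0], [-144.0, 14.0, 228.0], [-148.0, 1.0, 178.0], [-141.0, 2.0, 233.0], [-139.0, -3.0, 237.0], [-134.0, -4.0, 270.0]]
266 [[-176.0, 12.0, 19.0], [-151.0, 25.0, 232.0], [-149.0, 19.0, 233.0], [-148.0, 13.0, 233.0], [-146.0, 7.0, 233.0], [-145.0, 1.0, 233.0], [-141.0, -2.0, 254.0], [-137.0, -3.0, 284.0]]
268 [[-157.0, 29.0, 227.0], [-155.0, 24.0, 230.0], [-153.0, 18.0, 232.0], [-152.0, 12.0, 231.0], [-150.0, 6.0, 234.0], [-149.0, 0.0, 231.0], [-144.0, -1.0, 265.0], [-130.0, 10.0, 379.0]]
270 [[-160.0, 28.0, 229.0], [-159.0, 23.0, 231.0], [-158.0, 16.0, 219.0], [-182.0, -16.0, 0.0], [-159.0, -1.0, 186.0], [-152.0, -0.0, 235.0], [-147.0, -1.0, 272.0], [-134.0, 9.0, 378.0]]
t 5.1667 dock [-148.3  -37.5  104.1] F [ 0.4 -0.3 -0.2] gap 0.06146450243051698 yaw err 0.01 q [ 0.41  0.27 -0.35  2.12  0.13  0.77 -1.85] tilt [ 0.002 -0.001 -1.   ]
```

>>> {"name": "drive_tool", "arguments": {
  "moves": "0 0 0.5 -0.01; 0 0 0.5 0; 0 0 0.5 0; 0 0 0.5 0; 0 0 0 0"
}}

```text
t: 5.58
ee_pos: [0.4327, -0.0947, 0.082]
tool_rot: [-0.615, 0.789, 0.001, -0.001]
contact_force: [-1.0, 1.2, -0.4]
finger_gap: 0.0615
```

```bash
python3 - <<'E'
from look import *
st()
p=bot.read_camera('side'); W=cloud(p)
for r in range(226,275,2): print(r,[dk(W[r,c]).round(0).tolist() for c in (184,187,190)])
big=cv2.resize(p['frame'][180:310,140:270],None,fx=4.5,fy=4.5,interpolation=cv2.INTER_CUBIC); big=np.clip(big.astype(float)*1.7,0,255).astype(np.uint8); cv2.imwrite('pics/side3b.png',big)
E
```

```text
t 5.5833 dock [-149.7  -37.6   82. ] F [-1.   1.2 -0.4] gap 0.06151563068868616 yaw err 0.02 q [ 0.4   0.31 -0.35  2.14  0.16  0.72 -1.87] tilt [-0.002  0.    -1.   ]
226 [[-152.0, -105.0, 196.0], [-146.0, -103.0, 193.0], [-141.0, -102.0, 192.0]]
228 [[-152.0, -99.0, 185.0], [-147.0, -101.0, 186.0], [-141.0, -103.0, 188.0]]
230 [[-153.0, -102.0, 182.0], [-147.0, -102.0, 181.0], [-142.0, -101.0, 180.0]]
232 [[-153.0, -102.0, 177.0], [-148.0, -101.0, 175.0], [-142.0, -101.0, 174.0]]
234 [[-154.0, -92.0, 161.0], [-148.0, -93.0, 161.0], [-143.0, -95.0, 162.0]]
236 [[-154.0, -98.0, 162.0], [-149.0, -98.0, 160.0], [-143.0, -97.0, 159.0]]
238 [[-155.0, -99.0, 157.0], [-149.0, -101.0, 158.0], [-144.0, -98.0, 154.0]]
240 [[-156.0, -82.0, 132.0], [-150.0, -81.0, 129.0], [-145.0, -80.0, 128.0]]
242 [[-156.0, -81.0, 124.0], [-151.0, -80.0, 122.0], [-145.0, -81.0, 123.0]]
244 [[-157.0, -79.0, 117.0], [-151.0, -80.0, 116.0], [-145.0, -82.0, 118.0]]
246 [[-158.0, -75.0, 105.0], [-155.0, -2.0, 17.0], [-149.0, -4.0, 19.0]]
248 [[-162.0, -8.0, 18.0], [-156.0, -7.0, 17.0], [-149.0, -12.0, 22.0]]
250 [[
[... 252 characters left out ...]
 -52.0, 45.0], [-149.0, -53.0, 45.0]]
258 [[-162.0, -59.0, 47.0], [-156.0, -59.0, 47.0], [-150.0, -61.0, 48.0]]
260 [[-162.0, -65.0, 49.0], [-156.0, -66.0, 48.0], [-150.0, -65.0, 47.0]]
262 [[-162.0, -71.0, 50.0], [-156.0, -71.0, 49.0], [-150.0, -72.0, 49.0]]
264 [[-162.0, -79.0, 54.0], [-156.0, -77.0, 50.0], [-150.0, -80.0, 53.0]]
266 [[-163.0, -84.0, 53.0], [-157.0, -85.0, 53.0], [-151.0, -85.0, 53.0]]
268 [[-163.0, -87.0, 50.0], [-157.0, -87.0, 49.0], [-151.0, -92.0, 55.0]]
270 [[-163.0, -93.0, 52.0], [-159.0, -54.0, -1.0], [-153.0, -54.0, -1.0]]
272 [[-166.0, -57.0, -3.0], [-160.0, -60.0, 1.0], [-153.0, -60.0, -0.0]]
274 [[-166.0, -62.0, -3.0], [-160.0, -66.0, 0.0], [-153.0, -67.0, 2.0]]
```

View pics/side3b.png

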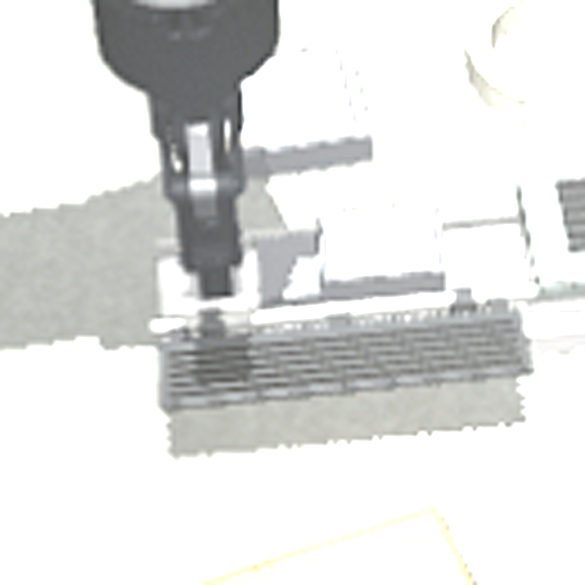

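>>> {"name": "drive_tool", "arguments": {
  "moves": "0 0 0.4 -0.02; 0 0 0.4 0; 0 0 0.4 0; 0 0 0.4 0; 0 0 0.4 0;0 0 0 0"
}}

```text
t: 6.13
ee_pos: [0.4329, -0.0948, 0.0624]
tool_rot: [-0.622, 0.783, 0.0, -0.0]
contact_force: [-0.8, -0.7, 0.5]
finger_gap: 0.0617
```

```bash
cat > s.py <<'E'
from look import *
import sys
st()
p=bot.read_camera('side'); W=cloud(p)
big=cv2.resize(p['frame'][170:300,140:310],None,fx=4.5,fy=4.5,interpolation=cv2.INTER_CUBIC); big=np.clip(big.astype(float)*1.5,0,255).astype(np.uint8); cv2.imwrite(f'pics/{sys.argv[1]}.png',big)
w=W.reshape(-1,3); w=w[np.isfinite(w[:,0])]
d=np.c_[(w[:,:2]-O)@Rd,w[:,2]]*1000
k=(d[:,0]>-100)&(d[:,0]<-20)&(d[:,1]<-50)&(d[:,1]>-90)&(d[:,2]>8)&(d[:,2]<62)
if k.sum()>20:
    f=np.polyfit(d[k,1],d[k,2],1); print('bar angle rel closed',0.21+np.arctan(f[0]),k.sum())
k=(d[:,0]>-190)&(d[:,0]<20)&(abs(d[:,1])<15)&(d[:,2]>41)&(d[:,2]<50)
if k.sum()>20: print('body x',np.percentile(d[k,0],[2,98]).round(1))
E
python3 s.py a4
```

```text
t 6.1333 dock [-149.4  -37.6   62.4] F [-0.8 -0.7  0.5] gap 0.06171235506258413 yaw err 0.04 q [ 0.39  0.34 -0.34  2.16  0.18  0.67 -1.87] tilt [-0.001  0.    -1.   ]
bar angle rel closed 0.008300967878503512 497
body x [-101.1   12.4]
```

View pics/a4.png

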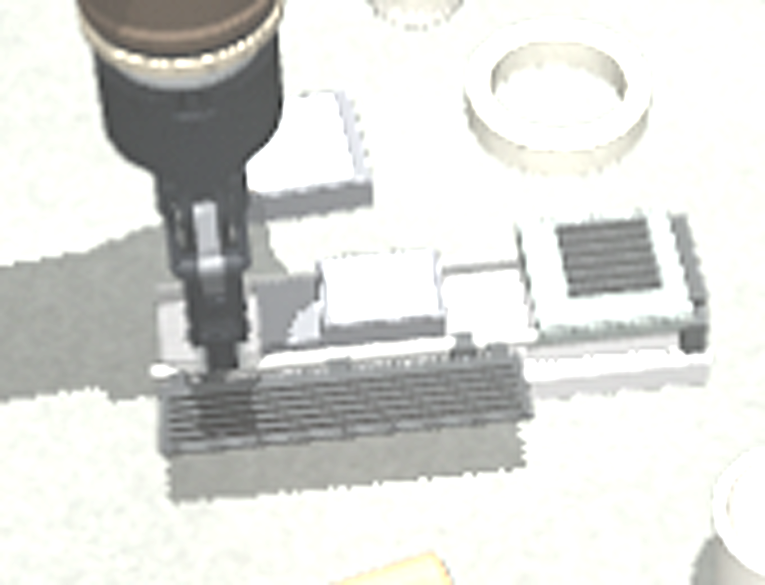

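>>> {"name": "drive_tool", "arguments": {
  "moves": "0 0 0.7 0.04; 0 0 0.7 0; 0 0 0.7 0; 0 0 0.7 0; 0 0 0.3 0;0 0 0.3 0; 0 0 0.2 0; 0 0 0 0"
}}

```text
t: 6.85
ee_pos: [0.4333, -0.0949, 0.0269]
tool_rot: [-0.607, 0.795, 0.0, -0.0]
contact_force: [-0.9, -0.8, 1.5]
finger_gap: 0.0612
```

```bash
python3 s.py a5
```

```text
t 6.85 dock [-149.   -37.6   26.9] F [-0.9 -0.8  1.5] gap 0.061177310384730794 yaw err 0.0 q [ 0.36  0.41 -0.31  2.18  0.22  0.58 -1.94] tilt [-0.  0. -1.]
bar angle rel closed 0.03573721977626465 514
body x [-101.4   12. ]
```

View pics/a5.png

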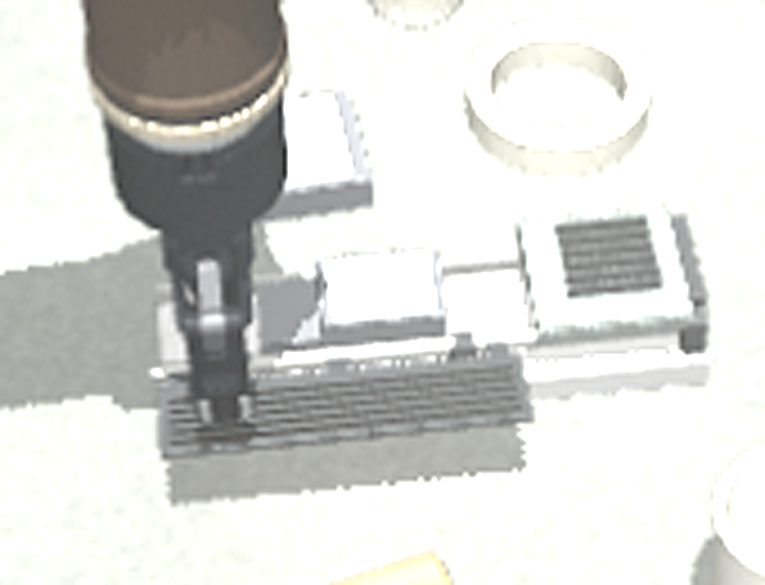

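>>> {"name": "drive_tool", "arguments": {
  "moves": "0 0 0.5 0; 0 0 0.5 0; 0 0 0.4 0; 0 0 0.4 0; 0 0 0.3 0;0 0 0 0; 0 0 0 0"
}}

```text
t: 7.48
ee_pos: [0.4335, -0.0949, 0.006]
tool_rot: [-0.607, 0.795, 0.0, -0.0]
contact_force: [0.8, -0.2, 3.0]
finger_gap: 0.062
```

```bash
python3 s.py a6
```

```text
t 7.4833 dock [-148.9  -37.5    6. ] F [ 0.8 -0.2  3. ] gap 0.06204894319260454 yaw err -0.0 q [ 0.34  0.45 -0.29  2.19  0.24  0.53 -1.96] tilt [-0.  0. -1.]
bar angle rel closed 0.6043701619894166 760
body x [-101.9  -43.3]
```

View pics/a6.png

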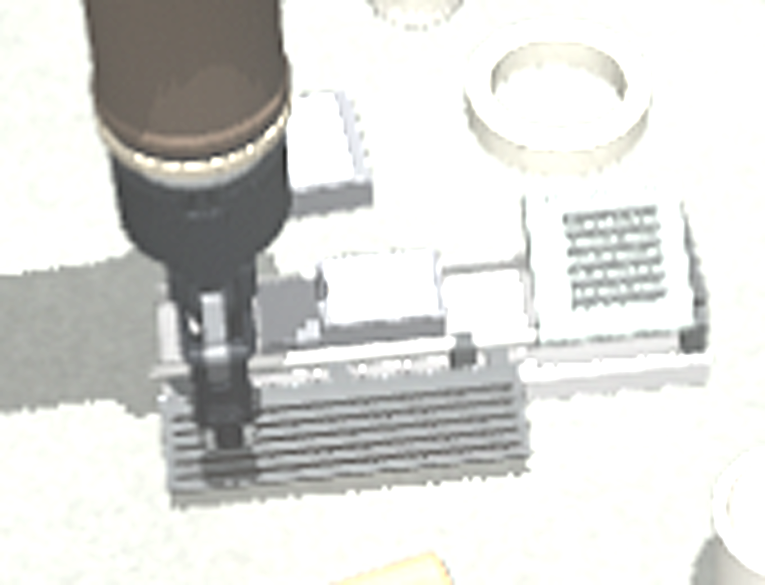

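>>> {"name": "drive_tool", "arguments": {
  "moves": "0 0 0.3 0; 0 0 0 0; 0 -0.5 0 0; 0 -0.6 0 0; 0 -0.6 0 0; 0 -0.6 0 0; 0 -0.6 0 0; 0 -0.6 0 0; 0 0 0 0"
}}

```text
t: 8.28
ee_pos: [0.469, -0.1046, 0.0033]
tool_rot: [-0.606, 0.795, -0.001, 0.001]
contact_force: [0.5, -2.2, 1.0]
finger_gap: 0.0615
```

```bash
python3 s.py a7
```

```text
t 8.2833 dock [-112.1  -37.5    3.3] F [ 0.5 -2.2  1. ] gap 0.06147661634465189 yaw err -0.001 q [ 0.35  0.49 -0.28  2.11  0.25  0.57 -1.95] tilt [ 0.002 -0.    -1.   ]
bar angle rel closed 0.6577455344900505 754
body x [-71.2 -13.6]
```

View pics/a7.png

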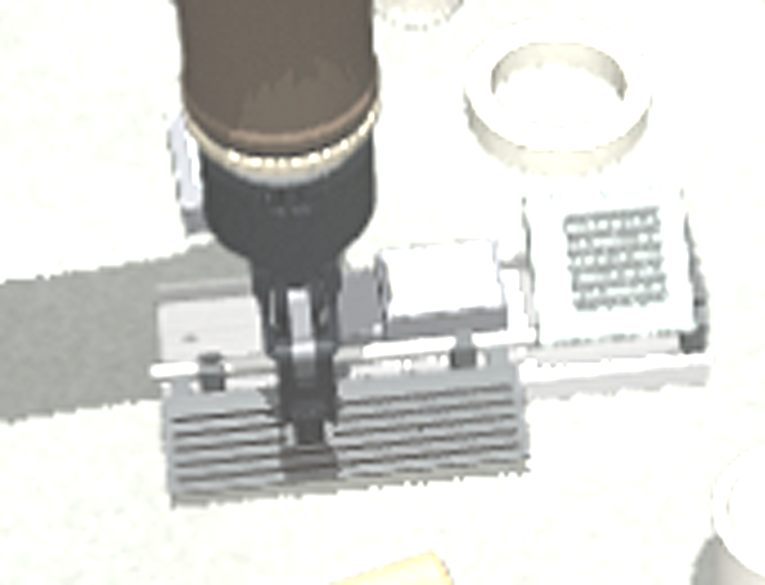

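>>> {"name": "drive_tool", "arguments": {
  "moves": "0 -0.7 0 0; 0 -0.8 0 0; 0 -0.8 0 0; 0 -0.8 0 0; 0 -0.8 0 0; 0 -0.8 0 0; 0 -0.8 0 0; 0 -0.8 0 0; 0 -0.8 0 0; 0 -0.3 0 0"
}}

```text
t: 9.17
ee_pos: [0.5402, -0.1241, 0.0033]
tool_rot: [-0.607, 0.795, -0.0, 0.0]
contact_force: [-4.6, 0.3, 2.4]
finger_gap: 0.0616
```

```bash
python3 s.py a8
```

```text
t 9.1667 dock [-38.2 -37.5   3.3] F [-4.6  0.3  2.4] gap 0.0615854145466563 yaw err -0.0 q [ 0.35  0.58 -0.27  1.93  0.24  0.66 -1.92] tilt [ 0.001 -0.    -1.   ]
bar angle rel closed 0.5829549334444338 661
```

View pics/a8.png

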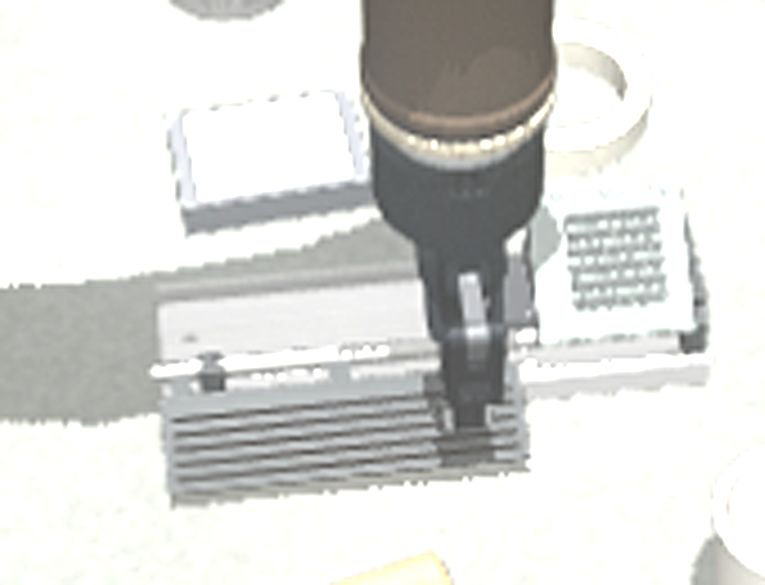

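>>> {"name": "drive_tool", "arguments": {
  "moves": "0 -0.3 0 0; 0 -0.3 0 0; 0 -0.2 0 0; 0 0 0 0"
}}

```text
t: 9.55
ee_pos: [0.5467, -0.1259, 0.0032]
tool_rot: [-0.607, 0.795, -0.0, 0.0]
contact_force: [-2.1, -0.3, 1.8]
finger_gap: 0.0613
```

>>> {"name": "drive_tool", "arguments": {
  "moves": "0 -0.1 0 0; 0 -0.1 0 0; 0 0 0 0"
}}

```text
t: 9.8
ee_pos: [0.5483, -0.1264, 0.0032]
tool_rot: [-0.607, 0.795, -0.0, -0.0]
contact_force: [-3.7, 0.3, 2.4]
finger_gap: 0.0615
```

```bash
python3 s.py a9; python3 - <<'E'
from look import *
p=shot('top','top9.png')
cv2.imwrite('pics/top9b.png',cv2.resize(p['frame'][150:300,230:360],None,fx=4,fy=4))
E
```

```text
t 9.8 dock [-29.9 -37.6   3.2] F [-3.7  0.3  2.4] gap 0.06149640344765925 yaw err -0.0 q [ 0.35  0.59 -0.27  1.91  0.24  0.67 -1.91] tilt [-0. -0. -1.]
bar angle rel closed 0.5863459434545311 693
```

View pics/a9.png

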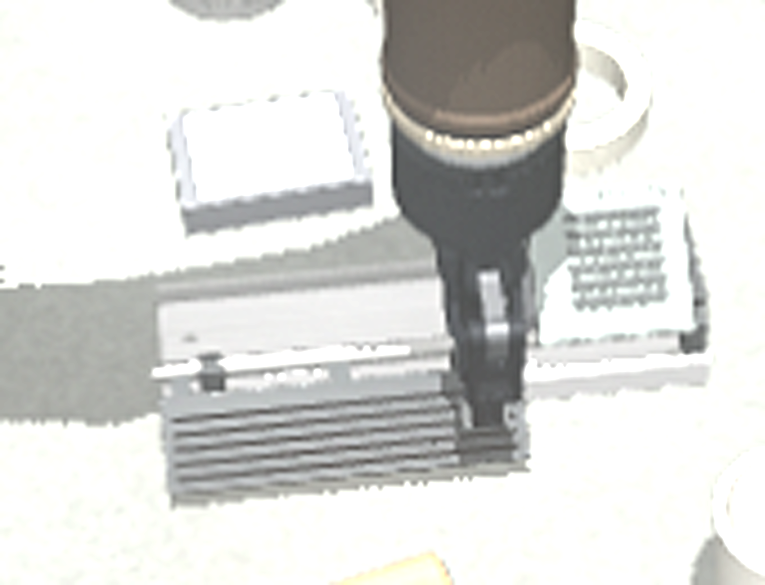

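>>> {"name": "drive_tool", "arguments": {
  "moves": "0 -0.1 0 0; 0 -0.1 0 0; 0 0 0 0"
}}

```text
t: 10.15
ee_pos: [0.5489, -0.1265, 0.0031]
tool_rot: [-0.607, 0.795, 0.001, -0.001]
contact_force: [-8.2, 1.6, 6.0]
finger_gap: 0.0613
```

>>> {"name": "drive_tool", "arguments": {
  "moves": "0 -0.1 0 0; 0 -0.1 0 0; 0 0 0 0"
}}

```text
t: 10.4
ee_pos: [0.549, -0.1264, 0.0028]
tool_rot: [-0.607, 0.795, 0.002, -0.002]
contact_force: [-12.6, 3.0, 10.3]
finger_gap: 0.0616
```

>>> {"name": "drive_tool", "arguments": {
  "moves": "0 0 0 0; 0 0.4 0 0; 0 0.4 0 0; 0 0.4 0 0; 0 0.3 0 0; 0 0 0 0"
}}

```text
t: 10.9
ee_pos: [0.5379, -0.1234, 0.0035]
tool_rot: [-0.607, 0.795, -0.0, 0.0]
contact_force: [0.3, -1.3, 3.1]
finger_gap: 0.0615
```

```bash
python3 s.py b1
```

```text
t 10.9 dock [-40.7 -37.5   3.5] F [ 0.3 -1.3  3.1] gap 0.06146792193515018 yaw err -0.0 q [ 0.35  0.58 -0.27  1.94  0.24  0.66 -1.92] tilt [ 0.001 -0.    -1.   ]
bar angle rel closed 0.5829423717561253 656
```

>>> {"name": "drive_tool", "arguments": {
  "moves": "0 0 -0.5 0; 0 0 -0.5 0; 0 0 -0.5 0; 0 0 -0.5 0; 0 0 -0.7 0; 0 0 -0.8 0; 0 0 -1 0; 0 0 -2 0; 0 0 -3 0; 0 0 -3 0"
}}

```text
t: 11.78
ee_pos: [0.537, -0.1231, 0.1295]
tool_rot: [-0.607, 0.795, 0.001, -0.0]
contact_force: [-0.0, -0.8, 0.3]
finger_gap: 0.0615
```

>>> {"name": "drive_tool", "arguments": {
  "moves": "0 2 -3 0; 2 2 -3 0; 3 2 0 0; 3.5 1 0 0; 3.5 1 0 0; 3.5 1 0 0; 3.5 1 0 0; 3.5 0 0 0; 0 0 0 0"
}}

```text
t: 12.53
ee_pos: [0.3784, -0.3208, 0.1892]
tool_rot: [-0.603, 0.798, -0.001, -0.001]
contact_force: [0.9, 0.6, -0.3]
finger_gap: 0.0616
```

```bash
python3 - <<'E'
from look import *
st()
for c in ['top','side']:
    p=shot(c,c+'z.png')
    y,x=(150,230) if c=='top' else (150,140)
    cv2.imwrite(f'pics/{c}zb.png',np.clip(cv2.resize(p['frame'][y:y+150,x:x+180],None,fx=4,fy=4).astype(float)*1.4,0,255).astype(np.uint8))
    r=bot.place_of('carrier',p); print([(dk(q['xyz']).round(1),round(q['p'],2)) for q in r[:3]])
    w=cloud(p).reshape(-1,3); w=w[np.isfinite(w[:,0])]
    d=np.c_[(w[:,:2]-O)@Rd,w[:,2]]*1000
    k=(abs(d[:,1])<14)&(d[:,2]>30)&(d[:,2]<39)&(d[:,0]>-150)&(d[:,0]<0); print('tail x',k.sum(),np.percentile(d[k,0],[2,98]) if k.sum() else '')
    k=(d[:,0]>-160)&(d[:,0]<-20)&(d[:,1]<-52)&(d[:,1]>-88)&(d[:,2]>30)&(d[:,2]<62)
    f=np.polyfit(d[k,1],d[k,2],1); print('angle',0.21+np.arctan(f[0]))
    k=(d[:,0]>5)&(d[:,0]<70)&(d[:,1]>-15)&(d[:,1]<20); print('roof z',np.percentile(d[k,2],[5,50,95]))
E
```

```text
t 12.5333 dock [-142.5 -269.9  189.2] F [ 0.9  0.6 -0.3] gap 0.06161484092766815 yaw err -0.009 q [ 0.78  0.23 -0.21  1.92  0.06  0.99 -1.3 ] tilt [-0.    -0.004 -1.   ]
[(array([23.6, -0.2, 18.8]), 0.66)]
tail x 73 [-17.77580342  -0.4836651 ]
angle -0.003982624494789366
roof z [49.23486102 52.84216567 59.55517283]
[(array([35.6,  7.5, 17.5]), 0.62)]
tail x 83 [-19.20026126  -0.7606087 ]
angle 0.012044988889422542
roof z [49.28623936 53.99238913 57.97285849]
```

View pics/topzb.png

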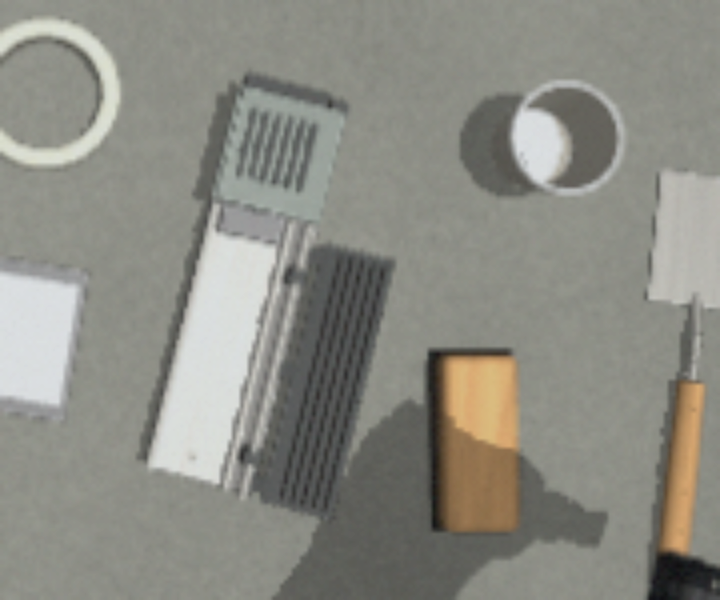

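View pics/sidezb.png

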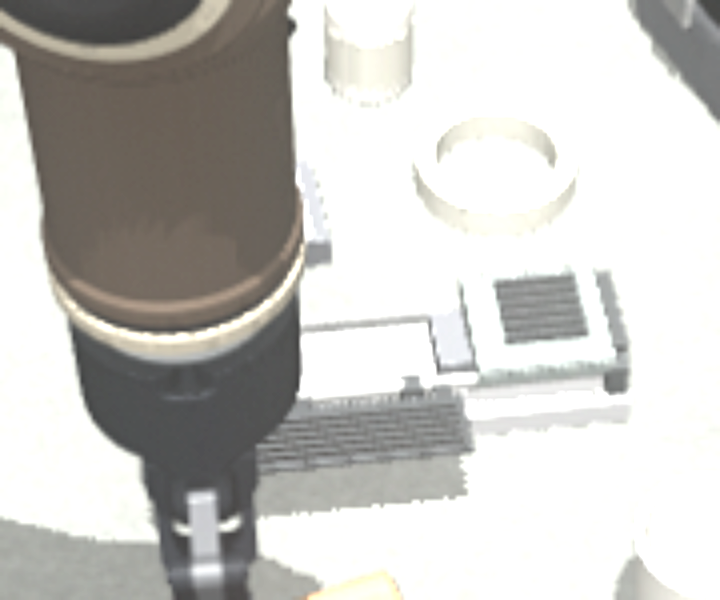

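The top picture shows the cover closed at about (280,140). The carrier's tail sticks out below it at (248,222), ending at dock x ≈ -18 mm, which is home. The bystanders look unmoved and the arm is clear.

```bash
python3 -c "
from cell import bot
print(bot.close_job())"
```

```text
the job is handed in; nothing more can be done
None
```

The carrier is home against the end stop with the cover closed over it, and the job is handed in at about 12.6 s of the 38 s allowed. It reports no verdict.

I pressed the bar with one fingertip, which opened the cover to about 0.6 rad. With the bar held, the other fingertip pushed the carrier about 115 mm, until the tool stalled at the stop and the push force rose to about 13 N. I then backed off about 11 mm, lifted clear so the cover closed, and moved the arm away.

**Last checks:**
- **Carrier:** its tail ends at dock x about -18 to -19 mm in the two cameras' depth readings. Home is -18, so the origin is at about +26 to +27.
- **Cover:** the joint reads about 0.00 to 0.01 rad, and the roof is at its closed height.
- **Bystanders and arm:** by eye, the bystanders in view are where they were; I did not measure them. The arm was clear of everything, with only sensor noise on the force reading.

**Disagreements:**
- **Fingertip height:** the tips stood about 23 to 27 mm above the reported TCP, not 22 mm ahead of it. I set the heights by camera and touch instead.
- **Carrier position from the network:** with the carrier mostly hidden under the cover, it gave dock x = 24 mm (top camera) and 36 mm (side camera). I relied on the tail's depth edge and the stall at the stop.
- **Dock direction:** the first fit was off by about 0.02 rad. I corrected it from the bar and wall edges before approaching the dock.

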